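Shut down the glue pot at the shoe-gluing bench

ROBOT

A 7-joint arm with a two-finger parallel gripper is mounted at the origin on the work surface. World frame = base frame: x ahead of the robot, y to its left, z up, the work surface at z = 0. Lengths are in mm, angles in degrees, forces in N, time in s.
With the tool pointing down it reaches from about 425 to 875 mm from the base axis. Payload 9.9 kg.
Tool frame: the origin (TCP) lies midway between the tips of the shut fingers; the grasp point (between the pads) lies 19 mm behind it; z points along the fingers, y is the line along which they close (so a half turn about z gives the same grasp; the last joint's range is limited). The gripper opens to 85 mm and grips with 20 to 120 N. Pads are 22 mm wide; open, the fingers measure 114 mm over their backs; the gripper's body (76 mm by 85 mm) begins 54 mm behind the grasp point. The pads swing forward as they close: fully open they stand 13 mm farther back than shut.
Start: joints at [67.62, 32.985, 1.427, 82.34, -0.859, 64.687, -3.237], TCP at [203.861, -643.483, 231.289] pointing down, gripper open.
Joint ranges: [-157.87, 157.87], [-19.46, 123.44], [-87.15, 90], [11.01, 140.99], [-62.26, 242.26], [9.8, 113.94], [-161.44, 161.44]. Speed limits (degrees/s): [127.2, 127.2, 172.46, 172.46, 180, 180, 180].

INTERFACE

Orientations are given as [roll, pitch, yaw] about the fixed x, y, z axes, in that order (R = Rz(yaw) Ry(pitch) Rx(roll)).
In Python, from bench import env, jaws, planner, cams, order, current_time, current_joint_positions, current_joint_velocities, current_effort, current_tcp_pos, current_eef_rot, current_contact_force, current_moment, current_finger_gap, current_gripper_force gives the robot as it stands. The module is installed in compiled form; this text tells all that it offers. Calls block until the motion is done:
- env.move_pose(position, orientation): joint-space move of the TCP to a pose.
- env.servo_line(position, speed=150, rotation=None, max_force=None): straight line of the TCP; rotation=None keeps the orientation; speed is the mean speed in mm/s. With max_force (N) it stops when the force on the tool has changed by that much, and returns True; else False.
- env.set_joints(angles): joint-space move.
- jaws.release() and jaws.gripper_close(): open the fingers fully, or close them until they stop; the grip force is fixed at half the most.
- env.pause(seconds).
- planner.ik(position, orientation): joint angles nearest the present ones, or None.
- cams.get_image(name): name is "scene" or "top"; returns the picture (420x560x3 uint8, red, green, blue); there is no depth.
- cams.camera_params(name): a dict with "intrinsics" (3x3 intrinsics, pixels), "view" (4x4, takes a point from world to camera coordinates). Camera axes: x right, y down, z forward; pixel columns grow to the right and rows downward; lengths in mm; the calibration is good to about 2 mm. A picture is of the moment at which its call begins. camera_params takes no time and is no camera call.
A pose or a line that the arm cannot do raises env.MotionError and nothing moves.
- order.hand_in(): hands the job in; it is judged then, once.
Readings, each from a call of its own:
- current_time(): time.
- current_joint_positions(): joint angles.
- current_joint_velocities(): joint speeds.
- current_effort(): joint torques, N m.
- current_tcp_pos(): TCP position.
- current_eef_rot(): TCP orientation.
- current_contact_force(): force on the tool from outside, world axes, zero at the start.
- current_moment(): the same for the moment, N m.
- current_finger_gap(): opening from 0.0 (shut) to 1.0 (fully open).
- current_gripper_force(): force on a finger pad.
Only numpy, scipy, OpenCV 4.12 (cv2) and the standard library are available. Lean on these libraries where they do the work, as an engineer would, in place of code of your own. Each camera call takes 0.05 s, during which the arm holds its last target. There are 200 camera calls.

TASK

We have finished gluing: shut the glue pot down for the night. Turn its thermostat dial fully anticlockwise, to the off stop, and close its hinged lid completely. Leave the shoe, the brush and the tin where they are.

Things in the scene. Friction and masses are not known exactly. Their poses are not given: they have to be found in the camera images.
- glue_pot: electric glue pot fixed to the bench: grey steel housing 260 mm deep (x), 220 wide (y), flat deck 130 high. Origin at bench level; x runs from its front (robot's side) to its back, y to its left, z up; front edge at x = -140 mm, back at +120. From x = -140 to -40 its top is a control panel. Behind that is the round empty pot, 105 mm across, with its hinged lid
- panel_mid (a point): middle of the flat control panel, on its surface, at x = -90, y = 0, z = 105 mm of the glue pot: 206 mm wide, 112 mm from lower to upper edge. Its z is square to the panel, outwards (up and to the front); its x runs up the slope, rising 26.6 degrees; its y to the left. On the panel's right half: an amber lamp and a flat rocker switch, both under 9 mm high
- dial (a joint): angle of the thermostat dial, rad: 0 = fully anticlockwise against its off stop, growing clockwise (seen facing the panel) to 4.71 at the other stop. It turns stiffly (0.06 N m friction, no spring) and stays where it is left. At angle q the white pointer end of its bar points 2.356 - q rad anticlockwise from the panel's x (off = down and to the left)
- dial_top (a point): top of the dial, on its axis, 38 mm over the panel, 45 mm left of panel_mid. Black disc 62 mm across, upper face 10 mm over the panel, with an upright bar grip across its middle: 60 mm long, 14 thick, standing from 10 to 38 mm over the panel. Turns with the dial: z = the axis, outwards; x = along the bar to its pointer end, which has a white line
- lid (a joint): angle of the lid, rad: 0 = shut, level on the deck; 1.57 = upright; it starts open and can open to 1.75. The hinge is stiff (0.36 N m friction): the lid stays at whatever angle it is left and must be moved all the way
- lid_hinge (a point): middle of the lid's hinge axis at the back of the pot, at x = +105, z = 136 mm of the glue pot, along its y. Turns with the lid: -x = out along the lid to its front edge; z = out of its outer face (up when shut). The lid is a flat steel plate 120 mm long from the hinge, 140 wide, 6 thick, 0.3 kg; its outer face lies 6 mm from the axis on the z side
- lid_grip (a point): middle of the black grip along the lid's front edge: 27 mm deep, 90 mm wide, 14 mm thick, 131.5 mm from the hinge axis; turns with the lid like lid_hinge
- shoe: bystander: an off-white shoe, 280 mm long, 95 mm wide, 105 mm high, standing on the bench to the left of the glue pot; origin under its middle, toe along its x
- brush: bystander: a flat glue brush with a wooden handle, 210 mm long, 40 mm wide, 16 mm high, lying to the right of the glue pot along its own x (bristles at +x)
- tin: bystander: a closed metal tin, 100 mm across, 115 mm high, standing to the right of the glue pot; origin under its middle

How it is judged (in metres and radians):
At the end, for the whole second after the job is handed in: the dial rests within 0.08 rad (5 degrees) of its anticlockwise stop and the lid within 0.04 rad (2 degrees) of shut (value of joint dial below 0.08 rad and value of joint lid below 0.04 rad); the robot touches nothing.
It fails at once if the shoe is moved by more than 30 mm (distance of shoe from where it was at the start of the episode above 0.03 m).
It fails at once if the brush is moved by more than 30 mm (distance of brush from where it was at the start of the episode above 0.03 m).
It fails at once if the tin is moved by more than 30 mm (distance of tin from where it was at the start of the episode above 0.03 m).
It also fails if it takes over 48 s, if anything falls off the work surface, if the arm or the gripper's body presses on something with over 40 N, if the wrist force passes 120 N, or if a joint passes its speed limit or range.

## Working session

There is one attempt and no reset: what is moved stays moved. The work goes in short steps, each a Python script; the robot and the scene stay as the last script left them, time stands still between calls to the robot, and variables do not carry over. Pictures are saved under pics/ and viewed, at most 10 in all, crops included, and the job is handed in when it is done.

```bash
mkdir -p pics
python3 - <<'E'
from bench import *
import cv2
for n in("scene","top"):
    im=cams.get_image(n); cv2.imwrite(f"pics/{n}0.png",im[:,:,::-1]); p=cams.camera_params(n); print(p["intrinsics"],p["view"])
print(current_tcp_pos(),current_eef_rot(),current_time())
E
```

```text
[[395.33304217   0.         275.70861804]
 [  0.         395.33304217 207.69685676]
 [  0.           0.           1.        ]] [[-3.03578337e-01  9.52705830e-01 -1.38489683e-02  1.32839223e+02]
 [ 7.86015304e-01  2.42194453e-01 -5.68789758e-01 -4.18030062e+02]
 [-5.38535175e-01 -1.83557750e-01 -8.22366352e-01  1.19676748e+03]
 [ 0.00000000e+00  0.00000000e+00  0.00000000e+00  1.00000000e+00]]
[[389.20029018   0.         279.12313356]
 [  0.         389.20029018 209.30725238]
 [  0.           0.           1.        ]] [[ 2.88520343e-03 -9.99764736e-01 -2.14976177e-02  4.16842300e+01]
 [-9.90521133e-01  9.50884458e-05 -1.37360385e-01  6.05909153e+02]
 [ 1.37330113e-01  2.16901573e-02 -9.90287825e-01  9.63614354e+02]
 [ 0.00000000e+00  0.00000000e+00  0.00000000e+00  1.00000000e+00]]
[ 203.75496591 -643.09947085  230.51916021] [-1.79915848e+02  2.34732844e-03  1.75806612e+01] 0.1
```

View pics/scene0.png

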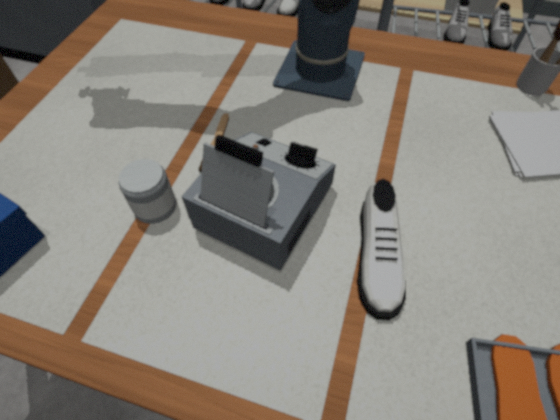

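View pics/top0.png

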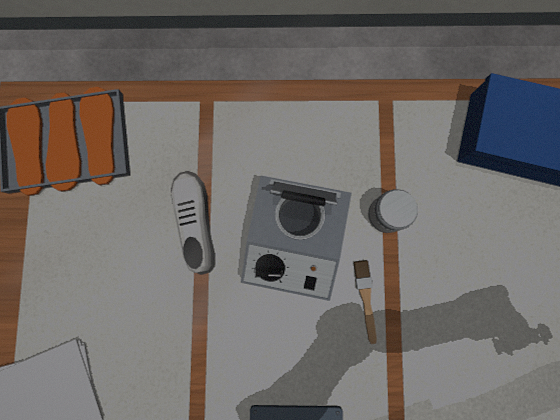

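Run:
```python
import cv2
a=cv2.imread("pics/top0.png")[165:305,235:360]; b=cv2.imread("pics/scene0.png")[125:265,180:340]
cv2.imwrite("pics/tc.png",cv2.resize(a,None,fx=4,fy=4,interpolation=cv2.INTER_CUBIC))
cv2.imwrite("pics/sc.png",cv2.resize(b,None,fx=4,fy=4,interpolation=cv2.INTER_CUBIC))
```

```text
(no output)
```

View pics/tc.png

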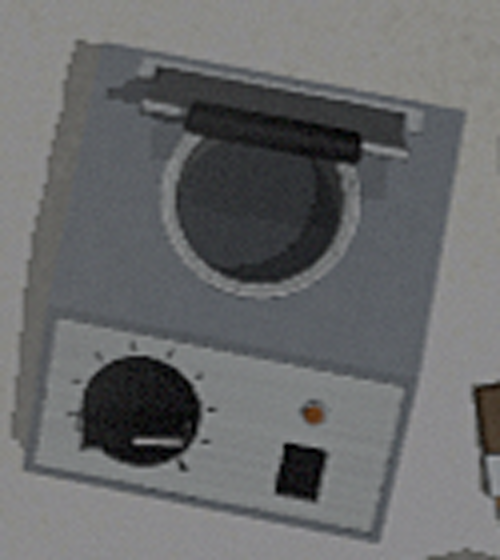

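View pics/sc.png

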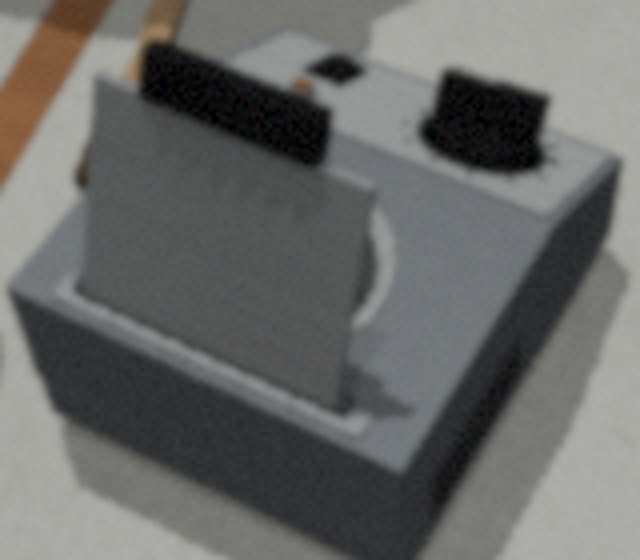

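The top crop (4x, offset 235,165) shows the dial's white line at (135..183, 441), so the pointer points to image right. The panel spans (25,468), (378,540), (408,385) and (60,320), and the lid grip runs (190,108) to (362,150). The scene crop (offset 180,125) shows the lid nearly upright, with the grip's top edge from (150,42) to (330,110), the dial bar top from (447,70) to (548,95), and the back deck corners at (10,290) and (400,470).

```bash
cat > geo.py <<'E'
import numpy as np, cv2
from bench import cams
P={n:cams.camera_params(n)["intrinsics"]@cams.camera_params(n)["view"][:3] for n in("scene","top")}
def tri(t,s):
    X=cv2.triangulatePoints(P["top"],P["scene"],np.array(t,float).reshape(2,1),np.array(s,float).reshape(2,1)).ravel();X=X[:3]/X[3]
    e=[np.linalg.norm((lambda h:h[:2]/h[2])(P[n]@np.r_[X,1])-p) for n,p in(("top",t),("scene",s))]
    return X,max(e)
def ray(n,px,z):   # point on the plane at height z
    M=P[n]; A=np.c_[M[:,0],M[:,1],-np.r_[px,1.]]; return np.r_[np.linalg.solve(A,-(M[:,2]*z+M[:,3]))[:2],z]
E
python3 - <<'E'
from geo import *
T=lambda u,v:np.array([235+(u-1.5)/4,165+(v-1.5)/4]); S=lambda u,v:np.array([180+(u-1.5)/4,125+(v-1.5)/4])
for k,t,s in [("backR",(465,110),(10,290)),("backL",(82,42),(400,470)),("frontL",(25,468),(618,160)),("frontR",(378,540),(288,30)),
 ("switch",(302,472),(337,68)),("lamp",(314,412),(302,86)),("disc",(141,408),(485,142)),("barPtr",(183,440),(447,70)),("barTail",(82,442),(548,97)),
 ("gripL",(188,112),(328,112)),("gripR",(362,145),(150,44)),("pnlTL",(57,320),(548,212))]:
    X,e=tri(T(*t),S(*s)); print(k,X.round(1),round(e,2))
for k,t,z in[("backR",(465,110),130),("backL",(82,42),130),("frontL",(25,468),80),("frontR",(378,540),80)]: print(k,ray("top",T(*t),z).round(1))
E
```

```text
backR [ 635.3 -128.9  124.6] 0.43
backL [677.6  92.1 132.8] 3.38
frontL [423.2 134.   75.9] 0.29
frontR [380.7 -78.5  75.1] 0.46
switch [422.2 -32.2  97.7] 0.27
lamp [457.8 -39.  117. ] 0.02
disc [459.4  63.9 106.9] 0.6
barPtr [441.8  37.7 136.5] 0.25
barTail [440.8  94.4 132.4] 0.43
gripL [607.   33.3 274.3] 0.47
gripR [590.3 -52.5 271.7] 0.94
pnlTL [510.7 111.6 125.1] 0.11
backR [ 634.6 -128.8  130. ]
backL [676.1  98.2 130. ]
frontL [423.3 134.1  80. ]
frontR [381.5 -79.1  80. ]
```

Pot yaw is about -11.1° with origin about (539, 1.3). The bar middle measured (441, 66, 134.5) against a predicted (443, 66, 139), so they agree. The pointer is at about -77° (q about 3.7), and the lid is at about 73°. Next I check IK for the dial turn.

```bash
cat >> geo.py <<'E'
from scipy.spatial.transform import Rotation as Ro
from bench import *
Rp=Ro.from_euler('z',-11.1,degrees=True).as_matrix(); O=np.array([539,1.3,0.])
W=lambda *p:O+Rp@np.array(p,float)
c,s=np.cos(np.radians(26.565)),np.sin(np.radians(26.565))
Pan=Rp@np.array([[c,0,-s],[0,1,0],[s,0,c]])          # panel axes in world
C=W(-90,45,105)+[0,0,-1.5]                              # dial axis at panel surface (half of measured z offset)
def rot(a,extra=0):                                    # tool x at panel angle a, tool z into the panel
    x=np.array([np.cos(a),np.sin(a),0]);z=np.array([0,0,-1.]);return Ro.from_matrix(Pan@np.c_[x,np.cross(z,x),z]).as_euler('xyz',degrees=True)
dp=lambda h:C+Pan[:,2]*h
E
python3 - <<'E'
from geo import *
for a in (-77,103,-57,83,123):
    for h in (15,110):
        q=planner.ik(dp(h),rot(np.radians(a))); print(a,h,None if q is None else np.round(q,1))
D=Ro.from_matrix(Rp@np.diag([1,-1,-1.])).as_euler('xyz',degrees=True)
for p in (W(145,0,330),W(140,0,240),W(0,0,142)):
    for dz in(0,180):
        q=planner.ik(p,D+[0,0,dz]);print(p.round(),None if q is None else np.round(q,1))
print(current_finger_gap(),dp(38))
E
```

```text
-77 15 None
-77 110 [ 31.1  13.1 -73.9 139.9  64.6  37.2  87.5]
103 15 None
103 110 [-10.4   5.9 -23.8 140.8  57.2  24.9 -82.8]
-57 15 None
-57 110 [ 31.1  13.1 -73.9 139.9  64.6  37.2 107.5]
83 15 None
83 110 [ -10.4    5.9  -23.8  140.8   57.2   24.9 -102.8]
123 15 None
123 110 [ 12.    7.9 -49.1 140.2  60.6  29.1 -66.8]
[681. -27. 330.] [   1.7   30.5   -6.3   71.5    3.3   78.2 -105.5]
[681. -27. 330.] [ 21.2  35.  -44.5  70.6  23.9  83.5  58.3]
[676. -26. 240.] [   0.    32.8   -3.2   81.2    1.9   66.1 -104.5]
[676. -26. 240.] [ 22.6  38.  -45.1  80.2  27.1  72.9  54.5]
[539.   1. 142.] [  -2.3   27.3   -4.1  109.4    2.7   43.4 -109. ]
[539.   1. 142.] [ 22.6  31.8 -41.8 108.6  27.3  50.   46. ]
1.0055939995935448 [442.67097655  66.05688178 137.48824844]
```

Run:
```python
from geo import *
for t in (0,5,10,15):   # tilt toward panel normal
  for yaw in (0,180,90,-90):
    R=(Ro.from_euler('z',-11.1,degrees=True)*Ro.from_euler('y',-t,degrees=True)*Ro.from_matrix(np.diag([1,-1,-1.]))*Ro.from_euler('z',yaw,degrees=True)).as_euler('xyz',degrees=True)
    r=[]
    for X in (-35,-28,-20,-10,0,25):
        q=planner.ik(C+Pan@np.array([X,-20,18.]),R); r.append('-' if q is None else f"{q[3]:.0f}/{q[6]:.0f}")
    print(t,yaw,r)
```

```text
0 0 ['128/-120', '127/-120', '126/-119', '125/-119', '123/-118', '119/-117']
0 180 ['127/26', '126/27', '125/29', '124/30', '122/32', '119/36']
0 90 ['127/98', '126/99', '125/100', '123/102', '122/103', '118/107']
0 -90 ['127/-53', '126/-51', '125/-49', '124/-47', '123/-45', '119/-41']
5 0 ['132/-125', '131/-125', '130/-124', '129/-124', '127/-123', '124/-122']
5 180 ['131/20', '130/22', '129/23', '128/24', '126/26', '123/29']
5 90 ['131/91', '130/92', '129/94', '127/96', '126/97', '122/101']
5 -90 ['132/-61', '131/-60', '129/-59', '128/-58', '126/-57', '123/-51']
10 0 ['136/-133', '135/-132', '134/-131', '133/-131', '131/-130', '128/-128']
10 180 ['135/0', '134/2', '133/6', '132/11', '130/15', '127/23']
10 90 ['135/82', '134/83', '133/85', '131/87', '130/89', '126/94']
10 -90 ['136/-73', '135/-72', '133/-73', '132/-70', '131/-67', '127/-61']
15 0 ['139/161', '140/-60', '139/-147', '137/-141', '136/-140', '132/-136']
15 180 ['140/1', '139/4', '138/4', '136/0', '135/-2', '131/-2']
15 90 ['139/71', '138/73', '137/75', '136/77', '134/80', '131/85']
15 -90 ['139/-109', '138/-107', '137/-100', '136/-98', '135/-91', '131/-75']
```

```bash
cat >> geo.py <<'E'
RT=(Ro.from_euler('z',-11.1,degrees=True)*Ro.from_euler('y',-5,degrees=True)*Ro.from_matrix(np.diag([1,-1,-1.]))*Ro.from_euler('z',180,degrees=True)).as_euler('xyz',degrees=True)
def push(a,clear=0,h=18,rho=20):   # TCP beside the tail end of a bar pointing at a (deg), on the side to push from
    a=np.radians(a);u=np.array([np.cos(a),np.sin(a)]);v=np.array([-u[1],u[0]])
    off=7+11*abs(v[0])+14.5*abs(v[1])+7*max(0,-v[0])+clear
    return C+Pan@np.r_[-rho*u+off*v,h]
def shot(n,f,box=None,k=1):
    im=cams.get_image(n)[:,:,::-1]
    if box: im=im[box[0]:box[1],box[2]:box[3]]
    cv2.imwrite(f,cv2.resize(im,None,fx=k,fy=k,interpolation=cv2.INTER_CUBIC))
E
python3 - <<'E'
from geo import *
jaws.gripper_close()
env.move_pose(np.array([350,-420,380.]),RT)
env.move_pose(push(-77,12,150),RT)
env.servo_line(push(-77,12,60),rotation=Ro.from_euler('xyz',RT,degrees=True).as_euler('xyz',degrees=True))
print(env.servo_line(push(-77,12,18),speed=60,max_force=8),current_tcp_pos()-push(-77,12,18),current_contact_force(),current_time())
shot("top","pics/t1.png",(150,330,200,400),4) if 0 else shot("top","pics/t1.png",(165,305,215,375),4)
E
```

```text
False [-0.04161554  0.27176301  0.12033357] [-0.59085147 -0.77956888  0.61177883] 6.2
```

View pics/t1.png

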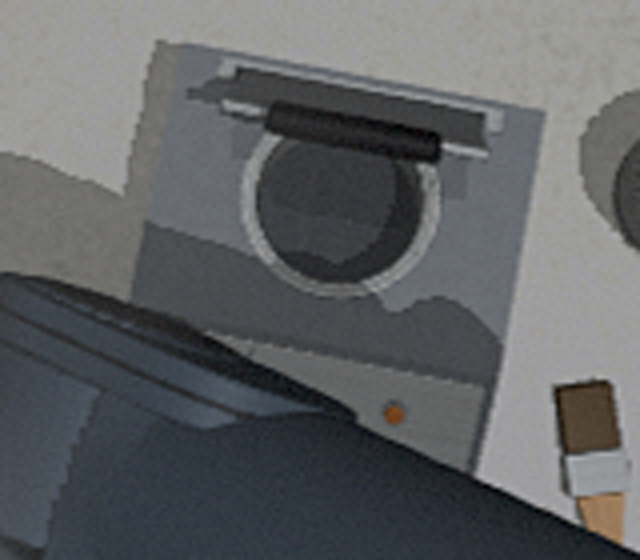

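The arm hides the dial from above, but there is no contact force at depth. I'll push now, logging the force.

Run:
```python
from geo import *
t=None
for a in list(range(-77,139,12))+[143,149,155]:
    hit=env.servo_line(push(a),speed=50,max_force=18)
    print(a,hit,current_contact_force().round(1),(current_tcp_pos()-push(a)).round(1))
    if hit: break
print(current_time())
shot("scene","pics/s1.png",(115,255,180,340),4)
```

```text
-77 False [-0.2  0.8  0.2] [-0.3 -0.2  0. ]
-65 False [ 0.2 -0.2  0.3] [0.  0.4 0.1]
-53 False [ 1.4  0.3 -0.4] [-0.   0.3  0. ]
-41 False [ 0.8 -0.1  0.6] [-0.4  0.2 -0.1]
-29 False [ 0.7  0.4 -0.8] [-0.5  0.  -0.2]
-17 False [0.4 0.6 0.6] [-0.4 -0.1 -0.1]
-5 False [ 0.1  1.8 -0.5] [-0.5 -0.3 -0.2]
7 False [ 0.1  1.8 -1. ] [-0.5 -0.1 -0.2]
19 False [ 1.   4.  -0.7] [-0.2  0.2  0. ]
31 False [-0.6  2.3  0.4] [-0.2 -0.2 -0. ]
43 False [-1.   2.5 -0.3] [-0.3 -0.5 -0.1]
55 False [-0.6  0.7 -0. ] [-0.3 -0.6 -0.1]
67 False [-1.6  1.   1. ] [-0.1 -0.6 -0.1]
79 False [-0.8  0.1  0.6] [-0.  -0.5 -0. ]
91 False [-1.4  0.8  1.2] [-0.  -0.3 -0. ]
103 False [-2.2  0.4  1.1] [-0.2 -0.5 -0.1]
115 False [-2.1 -0.3  1.1] [ 0.1 -0.3 -0. ]
127 False [-0.9 -0.8  0.4] [ 0.3 -0.2  0.1]
143 False [-2.9 -1.3  1.1] [ 0.1 -0.3 -0. ]
149 False [-10.7  -1.2  -2.7] [-2.4 -0.9 -1. ]
155 False [-19.3  -2.2  -3.8] [-5.2 -2.1 -2.1]
12.3333
```

View pics/s1.png

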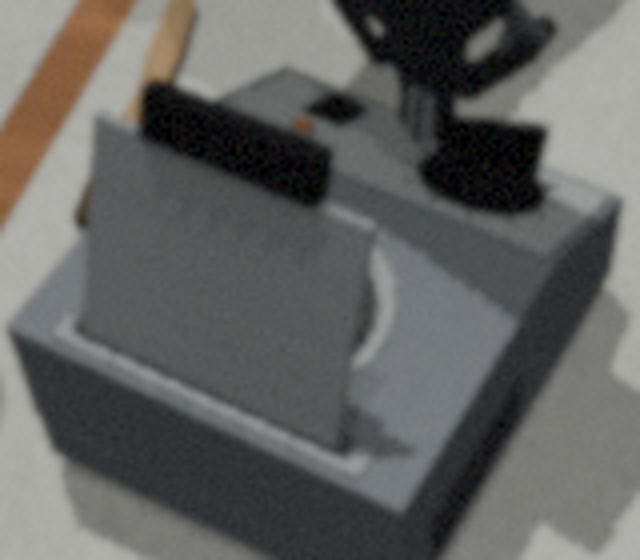

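The finger pressed the bar against its stop and the force rose to 19 N. I'll back off and do the lid.

```bash
cat >> geo.py <<'E'
D=Ro.from_matrix(Rp@np.diag([1,-1,-1.])@np.diag([-1,-1,1.])).as_euler('xyz',degrees=True)
def lidp(f,clear=0,r=105):
    f=np.radians(f);d=np.array([-np.cos(f),0,np.sin(f)]);n=np.array([np.sin(f),0,np.cos(f)])
    return W(*(np.array([105,0,136])+r*d+(6+11*abs(np.sin(f))+clear)*n))
E
python3 - <<'E'
from geo import *
env.servo_line(push(149,15,18),speed=80)
env.servo_line(push(149,15,150)); p=current_tcp_pos(); p[2]=400; env.servo_line(p)
env.move_pose(W(160,0,400),D)
print(env.servo_line(lidp(80,30),speed=150,max_force=10),current_tcp_pos(),lidp(80,30))
for f in range(80,-1,-8):
    hit=env.servo_line(lidp(f),speed=70,max_force=20)
    print(f,hit,current_contact_force().round(1),(current_tcp_pos()-lidp(f)).round(1))
    if hit: break
else:
    print(env.servo_line(lidp(0,-6),speed=30,max_force=18),current_contact_force().round(1),current_tcp_pos())
print(current_time())
shot("scene","pics/s2.png",(85,255,180,340),3)
E
```

```text
False [669.83280563 -24.16079033 248.74419502] [669.40234323 -24.28392259 247.53725925]
80 False [-0.6 -0.2 -0.1] [ 0.4 -0.2  0.3]
72 False [-0.4 -0.7  0.1] [ 0.2 -0.1  0.1]
64 False [ 0.3  0.2 -1.1] [ 0.  -0.1  0.1]
56 False [-0.1  0.9 -0.3] [-0.1 -0.   0.1]
48 False [0.1 0.3 0.5] [-0.2 -0.   0.1]
40 False [-0.   0.6  0. ] [-0.2 -0.   0.1]
32 False [-0.6 -0.2  0.2] [-0.4 -0.1 -0. ]
24 False [ 0.5 -0.5  0.7] [-0.4 -0.  -0.2]
16 False [-0.3 -0.3  0.6] [-0.5 -0.1 -0.5]
8 False [-0.1  0.1 -0.2] [-0.4 -0.1 -0.5]
0 True [-3.3 -1.  14.1] [0.5 0.2 0.1]
21.725
```

View pics/s2.png

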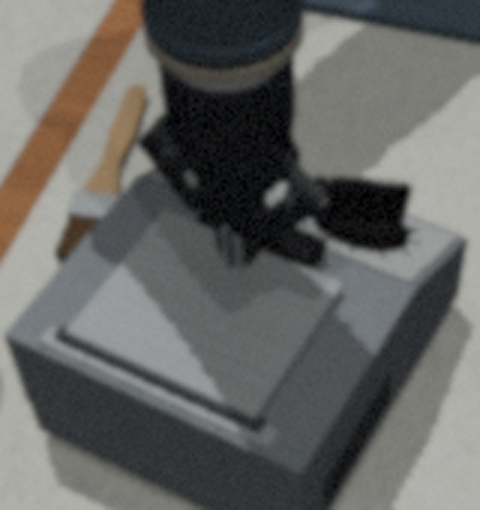

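The lid is down and the hand rests on it at the expected shut height. I'll press once more, retreat and look at both joints.

Run:
```python
from geo import *
print(env.servo_line(lidp(0,-8),speed=30,max_force=15),current_contact_force().round(1),current_tcp_pos(),lidp(0))
p=current_tcp_pos();p[2]=400;env.servo_line(p,speed=200)
env.move_pose(np.array([300,-480,380.]),D)
print(current_time(),current_contact_force().round(1))
a=cams.get_image("top")[165:305,235:375,::-1];b=cams.get_image("scene")[125:265,180:340,::-1]
cv2.imwrite("pics/end.png",cv2.resize(np.hstack([a,b]),None,fx=2.6,fy=2.6,interpolation=cv2.INTER_CUBIC))
```

```text
True [-3.6 -2.7 17. ] [539.46936654   1.4867805  142.02666372] [539.    1.3 142. ]
25.3667 [-0.1  0.9 -0.1]
```

View pics/end.png

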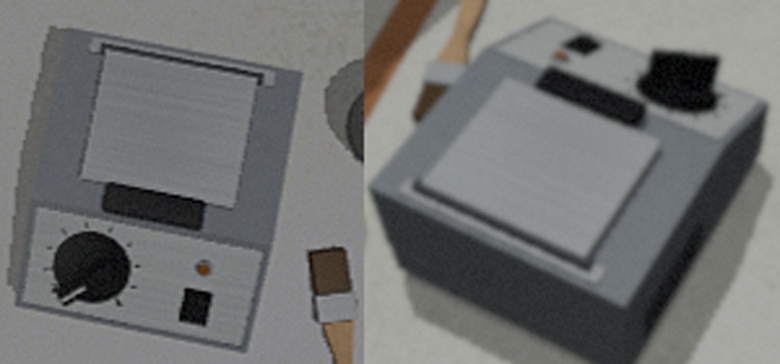

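The lid lies flat and the pointer points down-left (line from about (85,290) to (60,303) in the left half). I'll measure its angle by casting rays onto the plane of the bar top.

Run:
```python
from geo import *
im=cams.get_image("top"); x0,y0=250,268
g=cv2.cvtColor(im,cv2.COLOR_RGB2GRAY)[y0:288,x0:280]
print(g)
M=P["top"];
def onbar(px):  # ray to the plane 38 mm over the panel, panel coords about dial axis
    A=ray("top",px,0);B=ray("top",px,200);n=Pan[:,2];t=((dp(38)-A)@n)/((B-A)@n);return (Pan.T@(A+t*(B-A)-dp(38)))[:2]
e=onbar((235+59.5/2.6,165+303/2.6));i=onbar((235+85/2.6,165+289/2.6));print(e,i,np.degrees(np.arctan2(*(e-i)[::-1])),np.degrees(np.arctan2(*e[::-1])))
```

```text
[[130 110  72  89  91  51  32  33  31  30  35  28  32  29  31  25  20  17
   16  14   9  10   8  18  23  23  23  21  18  16]
 [126 120 111 134 128  87  27  30  37  31  29  25  23  28  23  17  26  13
   16  18   7  13  28  23  16  22  26  25  24   6]
 [123 122 123 127 133 115  25  35  28  22  17  36  22  28  16  17  21  15
   18  15  22  14  19  22  31  19  21  20  19  19]
 [119 123 120 121 127 110  45  23  30  26  29  25  24  20  28  11  21  24
   12  15  30  26  29  24  23  24  17  28  20  19]
 [120 121 123 123 125 114  74  30  22  26  19  20  18  24  22   5  22  25
   18  22  25  22  30  25  21  25  12  25  11  21]
 [121 121 123 119 123 128 107  43  20  24  22  23  13  28  25  22  12  19
   10  21  25  16  17  27  11  20  20  11  24  18]
 [124 124 123 121 118  87  80  64  24  11  30  17  14  20  22   5  34  41
   24   6  18  25  15  20  11  22  20  17  20  15]
 [122 125 122 128 129 108  60  60  20  21  19  24  20  12  26  51  82  76
   26  19  13  12  26  19  14  27  27  16  21  23]
 [125 125 125 124 110  48  17  24  21  10  20  23  29  44  75 122 140  92
   38   4  23  12  13  15 
[... 792 characters left out ...]
  90  97 113 119 129 134 133 134 131 126 129 124 126 129
  129 127 128 126 127 127 125 121 123 122 125 125]
 [ 99  87  88  84  82  80  74  78  81  88  92 112 113 128 124 124 125 125
  129 127 122 126 127 126 127 125 127 127 125 121]
 [139 140 129 120 104 100  91  85  81  76  80  77  77  81  82  86 106 112
  127 125 126 127 129 126 125 125 125 126 124 130]
 [137 136 138 137 142 142 138 122 112 106 101  90  86  83  81  76  80  80
   81  79  88 116 126 123 124 125 127 129 124 127]
 [135 138 138 135 137 134 137 136 141 140 141 138 125 111  99  88  89  86
   83  81  78  75  70  68  93 103 118 125 122 124]]
[-23.4942117   19.48458252] [-4.71217578 -0.65182345] 133.00689903350218 140.32987917871608
```

Run:
```python
from bench import *
print(order.hand_in(),current_time())
```

```text
the job is handed in; nothing more can be done
the job is handed in; nothing more can be done
```

The job is handed in: the dial is at its off stop (last picture: pointer within about 2° of it), the lid is pressed fully shut, and the robot never went near the shoe, brush or tin; the hand-in call gave no pass or fail.

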